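# Set a medal panel on its viewing stand and close its carton

## Robot

A 7-joint arm with a two-finger parallel gripper is mounted at the origin on the work surface. World frame = base frame: x ahead of the robot, y to its left, z up, the work surface at z = 0. Lengths are in m, angles in rad, forces in N, time in s.
With the tool pointing down it reaches from about 0.425 to 0.925 m from the base axis. Payload 6.8 kg.
Tool frame: the origin (TCP) lies on the front face of the gripper's body, between the roots of the fingers; the fingertips stand 73 mm ahead of it and the grasp point (between the pads) lies 54 mm ahead of it; z points along the fingers, x is the direction in which the jaws open and shut, and the axes are right-handed (so a half turn about z gives the same grasp; the last joint's range is limited). The gripper opens to 85 mm and grips with 20 to 120 N. Pads are 22 mm wide; open, the fingers measure 114 mm over their backs; the gripper's body (76 mm by 85 mm) begins 54 mm behind the grasp point. The pads swing forward as they close: fully open they stand 13 mm farther back than shut.
Start: joints at [1.024, 0.477, 0.022, 1.555, -0.011, 1.109, -0.083], TCP at [0.287, -0.611, 0.304] pointing down, gripper open.
Joint ranges: [-2.96, 2.96], [-0.34, 2.1], [-1.41, 1.46], [0.24, 2.44], [-1.37, 4.51], [0.17, 1.92], [-2.96, 2.96]. Speed limits (rad/s): [2.39, 2.39, 3.14, 3.14, 3.14, 3.14, 3.14].

## Interface

Orientations are given as a unit quaternion [w, x, y, z].
In Python, from station import get_obs, read_camera, hand_in gives the robot as it stands. The module is installed in compiled form; this text tells all that it offers.
- The arm moves only by the shell command python3 -m creep 'ROWS' [FORCE]. ROWS is JSON, a list that holds one entry, the list of rows, each a list of 7 numbers: the turn, a rotation vector about the tool's x, y, z in rad, then the shift along the tool's x, y, z in m, then the finger opening in m, from 0 to 0.0854. A call has 1 to 20 rows; each row shifts and turns the pose as measured when the row begins, along the tool's axes as they then stand; what a row does not reach is not made up. A row lasts 1/12 s, in which the tool goes at most 41.7 mm and 7.16 degrees, less where a joint would pass 70% of its speed; a pose out of reach is approached as far as the arm can. A call is refused whole if a number of a shift passes 0.0417 or a number of a turn 0.125, either way. A call with a gripper value outside its range is refused whole. The fingers move at their own pace and stop on an object; FORCE is the grip in N (left out, the last holds). Time passes only in rows, so rows that do not move let the fingers close. It gives the time, the measured TCP pose, the force and the opening at its end, in the units of the state.
- get_obs(): the state, without advancing time (a new reading comes with each control period).
- read_camera(name): name is "scene" or "top" or "wrist"; returns a dict with "color" (480x640x3 uint8, red, green, blue), "range_z" (480x640 float32, m along the optical axis (not along the pixel's ray), 0 where there is no reading), "fovy" (degrees; the focal length in pixels is half the picture's height over the tangent of half this angle, whatever the lens; pixels are square), "cx", "cy" (the principal point, pixels), "D" ([k1, k2, p1, p2, k3] as OpenCV has them; the pictures are not rectified), "rvec" (rotation vector, rad) and "tvec" (3), from world to camera coordinates, as OpenCV has them. Camera axes: x right, y down, z forward; pixel columns grow to the right and rows downward; lengths in m; the calibration is good to about 2 mm. A picture is of the moment at which its call begins.
- hand_in(): hands the job in, once; it reports no verdict.
The state is a dict: "t": time; "q": joint angles; "joint_vel": joint speeds; "joint_torque": joint torques, N m; "eef_pos": TCP position; "tool_rot": TCP orientation; "contact_force": force on the tool from outside, world axes, zero at the start; "torque": the same for the moment, N m; "gripper_width": opening from 0.0 (shut) to 1.0 (fully open).
Only numpy, scipy, OpenCV 4.12 (cv2) and the standard library are available. Lean on these libraries where they do the work, as an engineer would, in place of code of your own. Each camera call takes 0.05 s, during which the arm holds its last target.

## Task

Take the medal panel out of its carton and lean it on the display stand: its foot on the deck right behind the front stop strip, its back resting against the steel bar, medals facing away from the bar, centred and square to the stand. Let go of it, then close the empty carton: fold the short flap down flat first, then the long flap down over it. Leave everything else on the desk where it is.

Things in the scene. Friction and masses are not known exactly. Their poses are not given: they have to be found in the camera images.
- panel: Dark wood panel, 10 thick (its x) x 140 wide (y) x 170 tall (z), 240 g, upright in the carton, its top 84 mm above the carton's rim. Origin: centre of its bottom edge face. +z points to its top edge, +x out of its face, which carries four round medals 3 mm proud, all within 108 mm of the foot; the back is plain. The top 60 mm are clear on both sides.
- carton: Open cardboard carton, fixed, outside 110 (x) x 166 (y) x 90 (z), walls and floor 4 mm. Origin: centre of its underside. Foam blocks at its two y ends (top 64 mm above the desk) leave a 15 mm slot along its y axis at x=0, in which the panel stands on the floor, face to +x. A flap is hinged on each y side.
- short_flap (a joint): Short cardboard flap, 110 wide (x) x 66 long x 3 thick, hinged along the carton's +y rim (carton y=+83, z=90 mm). 0 = folded flat over the opening, pi/2 = upright, more = leaning outward; it starts open at 1.7 to 2.2 rad. Stiff crease: it stays where it is left.
- short_flap_edge (a point): Middle of the free edge of the short flap, 66 mm from its hinge line.
- long_flap (a joint): Long cardboard flap, 110 wide (x) x 108 long x 3 thick, hinged along the carton's -y rim (carton y=-83, z=93.5 mm), so that it closes over the short one. Same joint values as the short flap.
- long_flap_edge (a point): Middle of the free edge of the long flap, 108 mm from its hinge line.
- stand: Fixed stand. Origin: centre of the underside of its wood deck, 150 (x) x 180 (y) x 12 (z). Stop strip along y, 10 high above the deck, inner face at x=+50, 12 wide. Round steel bar along y, 12 thick, 120 long, on two posts, axis at x=+2, z=99; thin brace from it to the deck at x=-60. With its foot at the strip and back on the bar the panel leans about 20 deg, top towards stand -x.
- stand_bar (a point): Middle of the steel bar, on its axis.
- loupe: Black upright loupe, 32 diameter x 34 high, between carton and stand. Leave alone. Origin under its centre.
- medal: Loose brass medal lying flat, 42 diameter x 6 thick. Leave alone. Origin under its centre.
- magnifier: Magnifying glass lying flat, lens frame 90 diameter, 12 high, wooden handle 100 long to its -x. Leave alone. Origin under the lens.
- mug: White mug, 76 diameter x 90 high. Leave alone. Origin under its centre.
- jar: Small glass jar with a metal cap, 56 diameter x 75 high. Leave alone. Origin under its centre.
- notebook: Blue notebook lying flat, 150 x 210 x 14. Leave alone. Origin under its centre.
- tweezers: Steel tweezers lying flat, 120 long. Leave alone. Origin under the middle.
Mind the look-alikes: they are no part of the job. Leave any purple or turquoise look-alike of the carton alone. Several things have the shape of the panel; the one meant has the colours described above.

How it is judged:
On the way, in this order (a step that is already met when the one before it is completed fails the run):
1. the panel leans on the stand, released and at rest (angle between panel's own z axis and vertical between 0.2 and 0.52 rad and x of panel in the frame of stand between 0.032 and 0.052 m and y of panel in the frame of stand between -0.025 and 0.025 m and z of panel in the frame of stand below 0.02 m and angle between the y axis of panel and the y axis of stand, either way round below 0.15 rad and x of stand_bar in the frame of panel between -0.016 and -0.006 m and z of stand_bar in the frame of panel above 0.06 m and contact force between the fingers and panel below 0.05 N and linear speed of panel below 0.02 m/s and angular speed of panel below 0.1 rad/s), for 0.2 s.
2. the short flap is folded down while the long flap is still open (value of joint short_flap below 0.15 rad and value of joint long_flap above 1 rad), for 0.1 s.
3. the long flap is folded down over it (value of joint each of short_flap, long_flap below 0.15 rad), for 0.2 s.
At the end, for the whole second after the job is handed in: Panel released, at rest on the deck, leaning 0.20-0.52 rad; foot centre at stand x 32 to 52 mm, under 20 mm high; within 25 mm of the middle and 0.15 rad of square; bar axis 6-16 mm behind its mid-plane, at least 60 mm above its foot, medals away; both flaps within 0.15 rad of flat (all of step 1 and all of step 3); the robot touches nothing.
It fails at once if a bystander on the desk was moved more than 30 mm (distance of any of loupe, medal, magnifier, mug, jar, notebook, tweezers from where it was at the start of the episode above 0.03 m).
It also fails if it takes over 54 s, if anything falls off the work surface, if the arm or the gripper's body presses on something with over 40 N, if the wrist force passes 120 N, or if a joint passes its speed limit or range.

## Working session

There is one attempt and no reset: what is moved stays moved. The work goes in short steps, Python scripts to look and compute and a shell command to move; the robot and the scene stay as the last step left them, time stands still between calls to the robot, and variables do not carry over. Pictures are saved under pics/ and viewed, and the job is handed in when it is done.

```bash
mkdir -p pics; ls; cat > h.py <<'E'
import numpy as np, cv2
from station import get_obs, read_camera, hand_in
def cam(name,save=None):
    c=read_camera(name); c['f']=240/np.tan(np.radians(c['fovy'])/2)
    c['K']=np.array([[c['f'],0,c['cx']],[0,c['f'],c['cy']],[0,0,1.]]); c['R']=cv2.Rodrigues(np.array(c['rvec'],float))[0]
    c['t']=np.array(c['tvec'],float).ravel(); c['D']=np.array(c['D'],float)
    if save: cv2.imwrite('pics/'+save,c['color'][:,:,::-1])
    return c
def ray(c,px):
    p=cv2.undistortPoints(np.array(px,float).reshape(-1,1,2),c['K'],c['D']).reshape(-1,2)
    return np.c_[p,np.ones(len(p))]
def onz(c,px,z):
    d=ray(c,px)@c['R']; o=-c['R'].T@c['t']
    return o+d*((z-o[2])/d[:,2])[:,None]
def depth(c,px):
    r=ray(c,px); px=np.round(np.array(px).reshape(-1,2)).astype(int)
    z=c['range_z'][px[:,1],px[:,0]]
    return (r*z[:,None]-c['t'])@c['R']
def cloud(c):
    u,v=np.meshgrid(np.arange(640),np.arange(480))
    P=depth(c,np.c_[u.ravel(),v.ravel()]).reshape(480,640,3); P[c['range_z']<=0]=np.nan
    return P
def proj(c,P):
    return cv2.projectPoints(np.array(P,float).reshape(-1,1,3),np.array(c['rvec'],float),c['t'],c['K'],c['D'])[0].reshape(-1,2)
E
python3 - <<'E'
from h import *
for n in ['scene','top','wrist']:
    c=cam(n,n+'0.png'); print(n,c['fovy'],-c['R'].T@c['t'])
print(get_obs())
E
```

```text
pics
scene 51.79489352847333 [ 1.27706088 -0.43039699  0.90442599]
top 47.95076457243009 [0.22269848 0.00335043 1.51729352]
wrist 66.60884284230286 [ 0.3478779  -0.58099925  0.3728309 ]
{'t': 0.15, 'q': array([ 1.02391228,  0.47765168,  0.02237474,  1.55622095, -0.01150268,
        1.10929469, -0.08310716]), 'joint_vel': array([-0.00065606, -0.00091171, -0.00022209, -0.00296363,  0.0006222 ,
        0.00189026, -0.00140348]), 'joint_torque': array([ 3.81264093e-03, -5.96921396e+01,  1.61018707e+00, -2.81490755e+01,
        1.26028594e-02,  6.52761708e-03,  7.77387754e-06]), 'eef_pos': array([ 0.28660263, -0.61074257,  0.30312316]), 'tool_rot': array([-3.38838307e-04,  8.44045098e-01, -5.36271713e-01, -6.38736684e-04]), 'contact_force': array([0.29266582, 0.11987998, 0.00300041]), 'torque': array([ 0.03721151, -0.02418321, -0.03746846]), 'gripper_width': 0.9969909865831097}
```

View pics/scene0.png

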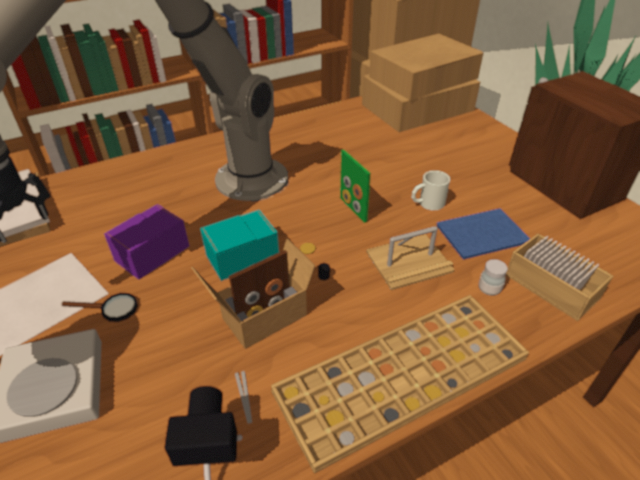

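View pics/top0.png

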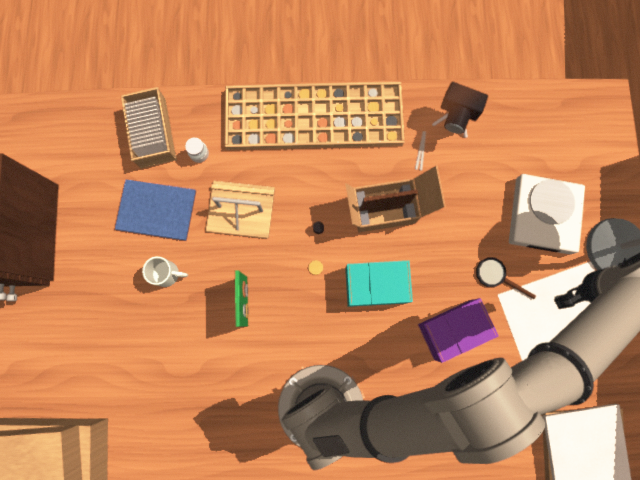

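View pics/wrist0.png

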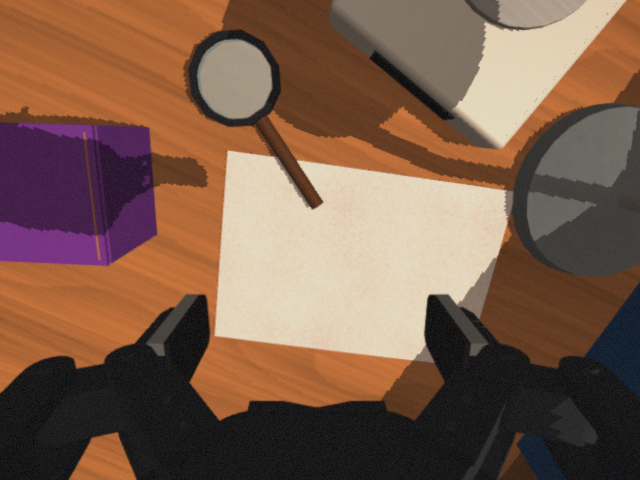

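The candidates for the panel are the dark wood one in the brown carton, at scene (262,285) / top (390,200), and the green one at scene (355,185) / top (241,300), which is a decoy. The candidates for the carton are the brown open one at top (390,203), turquoise at (379,284) and purple at (458,330). I choose the dark wood panel in the brown carton. The stand is at top (240,210) with its bar at (238,202).

Next is a close crop to check this, plus the depth clouds.

```bash
python3 - <<'E'
from h import *
a=cam('scene');b=cam('top')
s=a['color'][210:370,170:480]; t=b['color'][150:260,190:460]
cv2.imwrite('pics/cropS.png',cv2.resize(s,None,fx=2.5,fy=2.5,interpolation=3)[:,:,::-1])
cv2.imwrite('pics/cropT.png',cv2.resize(t,None,fx=2.9,fy=2.9,interpolation=3)[:,:,::-1])
np.savez('pics/c.npz',a=cloud(a),b=cloud(b))
E
```

```text
(no output)
```

View pics/cropS.png

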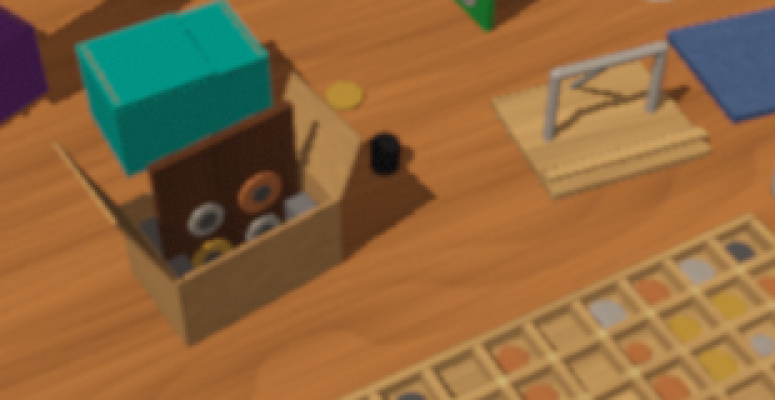

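View pics/cropT.png

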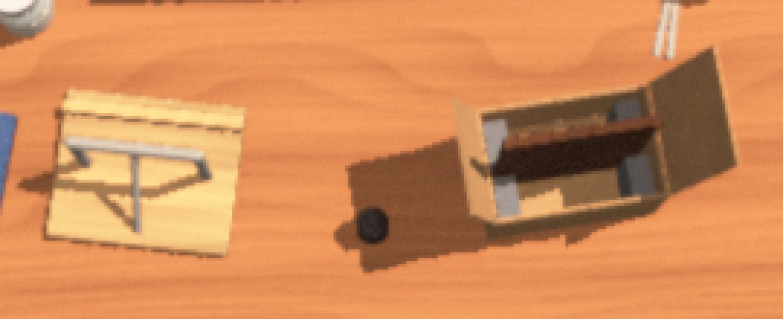

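The crop confirms the choice: a dark wood panel with medals facing the scene camera (+x), the short flap at the loupe end (+y) and the long flap at the -y end. On the stand, the strip is toward +x. Now I measure.

```bash
python3 - <<'E'
from h import *
z=np.load('pics/c.npz')
for n,(r0,r1,c0,c1) in {'a':((215,350,190,480)),'b':((150,260,190,460))}.items():
    P=z[n]
    p=P[r0:r1,c0:c1].reshape(-1,3); p=p[np.isfinite(p[:,0])]
    print(n,len(p))
    tp=p[(p[:,2]>.15)]
    print(' tall',len(tp), np.percentile(tp,[1,50,99],axis=0).round(3).tolist())
    # panel top band
    q=tp[(tp[:,2]>.16)&(abs(tp[:,1]+0.17)<.15)&(tp[:,0]>.4)]
    print(np.percentile(q,[1,50,99],axis=0).round(3).tolist())
    # stand region
    s=p[(p[:,1]>.1)&(p[:,2]>.085)]
    print('bar',len(s),np.percentile(s,[1,50,99],axis=0).round(3).tolist())
    d=p[(p[:,1]>.05)&(p[:,2]>.007)&(p[:,2]<.03)]
    print('deck',len(d),np.percentile(d,[1,50,99],axis=0).round(3).tolist())
    r=p[(p[:,1]<.0)&(p[:,2]>.080)&(p[:,2]<.1)]
    print('rim',len(r),np.percentile(r,[1,50,99],axis=0).round(3).tolist())
E
python3 - <<'E'
from h import *
c=cam('top')
import cv2
hsv=cv2.cvtColor(c['color'],cv2.COLOR_RGB2HSV)
for n,p in {'deck':(222,228),'table':(300,180),'panel':(385,204),'rim':(380,188),'bar':(238,202)}.items(): print(n,hsv[p[1],p[0]],c['color'][p[1],p[0]])
E
```

```text
a 38996
 tall 953 [[0.499, -0.32, 0.15], [0.552, -0.205, 0.168], [0.618, -0.08, 0.195]]
[[0.517, -0.318, 0.16], [0.552, -0.213, 0.173], [0.619, -0.122, 0.196]]
bar 268 [[0.55, 0.152, 0.086], [0.562, 0.214, 0.103], [0.574, 0.28, 0.109]]
deck 6969 [[0.479, 0.055, 0.007], [0.618, 0.2, 0.014], [0.85, 0.471, 0.029]]
rim 3006 [[0.279, -0.273, 0.08], [0.374, -0.173, 0.095], [0.611, -0.08, 0.1]]
b 29570
 tall 835 [[0.503, -0.322, 0.15], [0.55, -0.3, 0.171], [0.615, -0.083, 0.196]]
[[0.513, -0.319, 0.161], [0.552, -0.303, 0.174], [0.615, -0.125, 0.196]]
bar 228 [[0.547, 0.151, 0.086], [0.559, 0.215, 0.103], [0.571, 0.276, 0.111]]
deck 2994 [[0.451, 0.089, 0.007], [0.555, 0.215, 0.012], [0.709, 0.357, 0.027]]
rim 540 [[0.486, -0.285, 0.08], [0.545, -0.198, 0.09], [0.61, -0.105, 0.1]]
deck [ 20 113 251] [251 213 140]
table [ 12 158 234] [234 146  89]
panel [  6 113  45] [45 29 25]
rim [ 14 131  97] [97 71 47]
bar [ 13  44 197] [197 178 163]
```

```bash
python3 - <<'E'
from h import *
for n in ['top','scene']:
    c=cam(n);P=cloud(c);hsv=cv2.cvtColor(c['color'],cv2.COLOR_RGB2HSV).astype(int)
    X,Y,Z=P[...,0],P[...,1],P[...,2]
    dark=(hsv[...,2]<120)
    m=dark&(Z>.163)&(Z<.182)&(Y>-.30)&(Y<-.08)&(X>.5)&(X<.6)
    def line(p,nm):
        p=p[np.isfinite(p).all(1)]; xy=p[:,:2]; mu=np.median(xy,0)
        vx,vy,x0,y0=cv2.fitLine(xy.astype(np.float32),cv2.DIST_HUBER,0,.01,.01).ravel()
        if vy<0: vx,vy=-vx,-vy
        s=(xy-[x0,y0])@[vx,vy]; lo,hi=np.percentile(s,[.5,99.5]); off=(xy-[x0,y0])@[vy,-vx]
        yaw=np.arctan2(-vx,vy); mid=np.array([x0,y0])+[vx*(lo+hi)/2,vy*(lo+hi)/2]
        print(n,nm,len(xy),'mid',mid.round(4),'yaw deg',np.degrees(yaw).round(2),'len',(hi-lo).round(4),'off',np.percentile(off,[2,98]).round(4),'ztop',np.percentile(p[:,2],[50,97]).round(4))
    line(P[m],'paneltop')
    m=(Z>.097)&(Z<.12)&(Y>.1)&(Y<.32)&(X>.5)&(X<.62); line(P[m],'bar')
    st=(X>.46)&(X<.68)&(Y>.09)&(Y<.34)
    d=st&(Z>.009)&(Z<.025)&(hsv[...,0]>14)
    p=P[d]; r=cv2.minAreaRect(p[:,:2].astype(np.float32)); print(n,'deck',r,np.median(p[:,2]))
    m=(Z>.083)&(Z<.0935)&(Y>-.31)&(Y<-.09)&(X>.46)&(X<.64); p=P[m]
    r=cv2.minAreaRect(p[:,:2].astype(np.float32)); print(n,'rim',r)
    # stop strip
    m=st&(Z>.018)&(Z<.027)&(X>.57)&(hsv[...,0]>14); line(P[m],'strip')
    # long flap edge
    for nm,lo,hi in [('long',-.37,-.26),('short',-.12,-.04)]:
        m=(Z>.1)&(Y>lo)&(Y<hi)&(X>.45)&(X<.65)&(hsv[...,2]>0)&(~((abs(Z-.17)<0.1)&(Y>-.27)&(Y<-.13)))
        p=P[m]; print(nm,len(p),np.percentile(p,[1,99],axis=0).round(3).tolist())
E
```

```text
top paneltop 136 mid [ 0.5497 -0.2156] yaw deg 9.85 len 0.1799 off [-0.0041  0.0115] ztop [0.1721 0.1776]
top bar 204 mid [0.5599 0.2136] yaw deg -8.05 len 0.1264 off [-0.0052  0.0065] ztop [0.1034 0.1099]
top deck ((0.5585328936576843, 0.21469184756278992), (0.17851755023002625, 0.14941413700580597), 82.20281219482422) 0.013084765718587518
top rim ((0.5493626594543457, -0.19628164172172546), (0.1124172955751419, 0.17430102825164795), 8.058380126953125)
top strip 239 mid [0.6135 0.2068] yaw deg -8.23 len 0.177 off [-0.0286  0.0087] ztop [0.0217 0.0262]
long 941 [[0.508, -0.321, 0.101], [0.615, -0.276, 0.196]]
short 275 [[0.481, -0.112, 0.101], [0.589, -0.081, 0.157]]
scene paneltop 443 mid [ 0.5519 -0.1913] yaw deg 6.54 len 0.137 off [-0.0084  0.0037] ztop [0.173  0.1772]
scene bar 226 mid [0.5631 0.2162] yaw deg -8.77 len 0.1305 off [-0.0077  0.0049] ztop [0.1033 0.1076]
scene deck ((0.5579668283462524, 0.2180124819278717), (0.18329782783985138, 0.1557025909423828), 82.04058837890625) 0.013234754820277837
scene rim ((0.5501347780227661, -0.1888754963874817), (0.11433077603578568, 0.17033833265304565), 6.67946720123291)
scene strip 315 mid [0.6151 0.2094] yaw deg -7.61 len 0.1784 off [-0.0103  0.0061] ztop [0.0222 0.0255]
long 296 [[0.512, -0.322, 0.102], [0.619, -0.272, 0.196]]
short 699 [[0.481, -0.106, 0.101], [0.59, -0.079, 0.154]]
```

```bash
cat >> h.py <<'E'
from scipy.spatial.transform import Rotation as Ro
def quat(q): return Ro.from_quat([q[1],q[2],q[3],q[0]])
def Rtool(yaw,tilt=0):
    # tool x along yaw (deg) for tilt 0, z down; tilt: rotate about world-horizontal y' (yawed) so that tool top leans to -x'
    return Ro.from_euler('z',yaw,degrees=True)*Ro.from_euler('y',-tilt,degrees=True)*Ro.from_matrix(np.diag([1,-1,-1.]))
def plan(p,R,N=None,show=True,vmax=.036,wmax=.115):
    o=get_obs(); R0=quat(o['tool_rot']); d=R0.inv().apply(np.array(p)-o['eef_pos']); W=(R0.inv()*R).as_rotvec()
    if N is None: N=int(max(np.ceil(np.linalg.norm(d)/vmax),np.ceil(np.linalg.norm(W)/wmax),1))
    w=W/N; A=sum(Ro.from_rotvec(k*w).as_matrix() for k in range(N)); s=np.linalg.solve(A,d)
    print('t',round(o['t'],2),'pos',o['eef_pos'].round(4),'err(tool)',d.round(4),'turn deg',np.degrees(W).round(2),'F',o['contact_force'].round(1),'grip',round(o['gripper_width'],3))
    print('N',N,'row',w.round(4).tolist()+s.round(4).tolist())
def pm(p,R): plan(p,R)
E
python3 -c "
from h import *
plan([.55,-.192,.32],Rtool(8))"
```

```text
t 0.4 pos [ 0.2868 -0.611   0.3038] err(tool) [-0.2675 -0.4163 -0.0162] turn deg [-1.000e-02  1.000e-02 -7.286e+01] F [ 1.3 -0.3  0.1] grip 0.999
N 14 row [-0.0, 0.0, -0.0908, 0.0007, -0.0378, -0.0012]
```

```bash
python3 -m creep '[[[0,0,-0.08,0.001,-0.033,-0.001,0.0854],[0,0,-0.08,0.001,-0.033,-0.001,0.0854],[0,0,-0.08,0.001,-0.033,-0.001,0.0854],[0,0,-0.08,0.001,-0.033,-0.001,0.0854],[0,0,-0.08,0.001,-0.033,-0.001,0.0854],[0,0,-0.08,0.001,-0.033,-0.001,0.0854],[0,0,-0.08,0.001,-0.033,-0.001,0.0854],[0,0,-0.08,0.001,-0.033,-0.001,0.0854],[0,0,-0.08,0.001,-0.033,-0.001,0.0854],[0,0,-0.08,0.001,-0.033,-0.001,0.0854],[0,0,-0.08,0.001,-0.033,-0.001,0.0854],[0,0,-0.08,0.001,-0.033,-0.001,0.0854],[0,0,-0.08,0.001,-0.033,-0.001,0.0854],[0,0,-0.08,0.001,-0.033,-0.001,0.0854],[0,0,-0.08,0.001,-0.033,-0.001,0.0854],[0,0,-0.08,0.001,-0.033,-0.001,0.0854]]]' 40
python3 -c "
from h import *
plan([.55,-.192,.32],Rtool(8))
c=cam('wrist','w1.png')"
```

```text
t: 1.73
eef_pos: [0.5479, -0.183, 0.3171]
tool_rot: [0.003, 0.995, 0.095, -0.001]
contact_force: [1.6, 0.5, 0.5]
gripper_width: 1.0
t 1.73 pos [ 0.5479 -0.183   0.3171] err(tool) [ 0.0003  0.0093 -0.0028] turn deg [0.38 0.11 2.89] F [1.6 0.5 0.5] grip 1.0
N 1 row [0.0066, 0.0018, 0.0505, 0.0003, 0.0093, -0.0028]
```

View pics/w1.png

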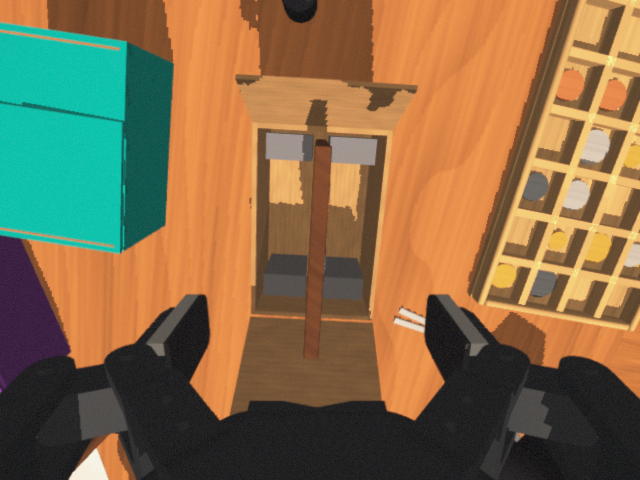

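The wrist view shows the panel's top face as a brown strip from (322,145) to (312,358), the carton rim from (255,128) to (385,315), the short flap at the top of the picture and the long flap at the bottom. Now I measure the panel top from this view against the scene and top views.

```bash
python3 - <<'E'
from h import *
c=cam('wrist');hsv=cv2.cvtColor(c['color'],cv2.COLOR_RGB2HSV)
print(hsv[200,319],hsv[300,315],hsv[240,319],c['range_z'][250,317])
P=cloud(c)
m=((hsv[...,0]<12)&(hsv[...,1]>110)&(hsv[...,2]>50)&(hsv[...,2]<150)).astype(np.uint8)
m[:,:295]=0;m[:,345:]=0;m[:130]=0;m[375:]=0
m=cv2.morphologyEx(m,cv2.MORPH_OPEN,np.ones((3,3)))
n,l,s,_=cv2.connectedComponentsWithStats(m);k=1+np.argmax(s[1:,4]);print(s[k])
m=l==k
ys,xs=np.nonzero(m); p=P[ys,xs]; print('depth z',np.nanpercentile(p[:,2],[5,50,95]))
cnt,_=cv2.findContours(m.astype(np.uint8),0,1); r=cv2.minAreaRect(cnt[0]); b=cv2.boxPoints(r); print(r,b)
W=onz(c,b,.174); print(W.round(4)); print('size',np.linalg.norm(W-np.roll(W,1,0),axis=1).round(4),'ctr',W.mean(0).round(4))
e=W[np.argsort(W[:,1])]; a=(e[:2].mean(0));bb=e[2:].mean(0); v=bb-a; print('yaw',np.degrees(np.arctan2(-v[0],v[1])))
# second view: check scene camera ray; project these corners
for nm in ['scene','top']:
    s=cam(nm); 
    for zz in (.164,.174,.184): print(nm,zz,proj(s,onz(c,[[322,146],[311.5,358]],zz)).round(1).tolist())
# rim corners
rp=[[255,128],[388,132],[374,318],[250,315]]
W=onz(c,rp,.09);print('rim',W.round(4),np.linalg.norm(W-np.roll(W,1,0),axis=1).round(4),W.mean(0))
E
```

```text
[ 10 165 128] [ 10 157 125] [ 11 163 127] 0.22472352
[ 300  161   29  209 2973]
depth z [0.17282854 0.17388597 0.17493882]
((314.14556884765625, 265.34820556640625), (16.99121856689453, 208.7406768798828), 3.8712565898895264) [[298.6228  368.90683]
 [312.71588 160.64243]
 [329.66833 161.78958]
 [315.57526 370.054  ]]
[[ 0.5521 -0.2604  0.174 ]
 [ 0.5335 -0.1222  0.174 ]
 [ 0.5432 -0.1208  0.174 ]
 [ 0.5635 -0.2589  0.174 ]]
size [0.0116 0.1394 0.0098 0.1396] ctr [ 0.5481 -0.1906  0.174 ]
yaw 8.02355622660014
scene 0.164 [[288.9, 252.5], [231.5, 281.3]]
scene 0.174 [[288.8, 249.0], [233.7, 276.5]]
scene 0.184 [[288.7, 245.5], [236.0, 271.6]]
top 0.164 [[359.4, 200.6], [414.5, 190.7]]
top 0.174 [[359.6, 199.8], [412.6, 190.3]]
top 0.184 [[359.8, 199.0], [410.7, 189.8]]
rim [[ 0.4843 -0.113   0.09  ]
 [ 0.5871 -0.0947  0.09  ]
 [ 0.6162 -0.2542  0.09  ]
 [ 0.5057 -0.2744  0.09  ]] [0.1627 0.1043 0.1622 0.1123] [ 0.54831886 -0.18407403  0.09      ]
```

```bash
python3 -c "
from h import *
plan([.548,-.190,.198],Rtool(8),5)"
```

```text
t 1.93 pos [ 0.5477 -0.1839  0.3174] err(tool) [-0.0006  0.0052  0.1194] turn deg [0.4  0.12 2.73] F [-0.8 -0.4 -0.1] grip 0.998
N 5 row [0.0014, 0.0004, 0.0095, -0.0001, 0.0011, 0.0239]
```

```bash
python3 -m creep '[[[0.002,0,0.02,0,0.003,0.02,0.0854],[0.002,0,0.02,0,0.002,0.025,0.0854],[0.002,0,0.01,0,0,0.025,0.0854],[0,0,0,0,0,0.025,0.0854],[0,0,0,0,0,0.02,0.0854],[0,0,0,0,0,0.004,0.0854]]]'
python3 -c "
from h import *
plan([.548,-.190,.198],Rtool(8),1)
c=cam('wrist','w2.png')"
```

```text
t: 2.43
eef_pos: [0.5498, -0.2018, 0.1968]
tool_rot: [0.005, 0.998, 0.058, 0.002]
contact_force: [-0.3, 0.4, -0.7]
gripper_width: 0.998
t 2.43 pos [ 0.5498 -0.2018  0.1968] err(tool) [-0.0004 -0.0119 -0.0013] turn deg [ 0.57 -0.22 -1.4 ] F [-0.3  0.4 -0.7] grip 0.998
N 1 row [0.0099, -0.0038, -0.0244, -0.0004, -0.0119, -0.0013]
```

View pics/w2.png

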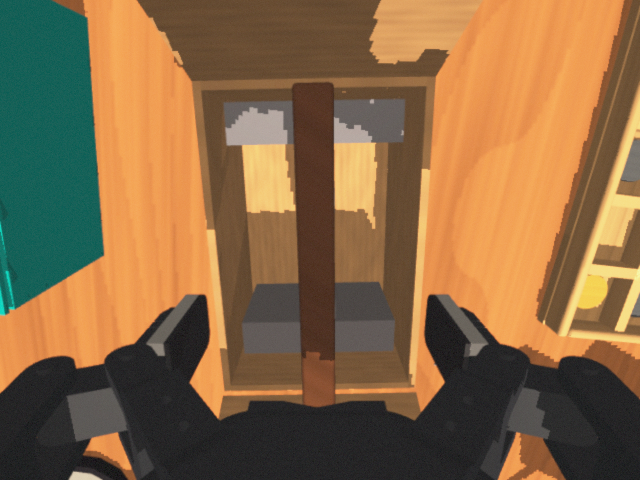

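```bash
python3 -m creep '[[[0.008,-0.003,-0.02,0,-0.01,-0.001,0.0854],[0,0,0,0,0,0,0.0854]]]'
python3 -c "
from h import *
plan([.548,-.190,.198],Rtool(8),1)
c=cam('wrist')
print(onz(c,[[313,85]],.174))"
```

```text
t: 2.65
eef_pos: [0.5489, -0.1935, 0.1991]
tool_rot: [0.001, 0.998, 0.066, 0.0]
contact_force: [-1.2, -0.5, -0.9]
gripper_width: 1.003
t 2.65 pos [ 0.5489 -0.1935  0.1991] err(tool) [-0.0005 -0.0036  0.0011] turn deg [ 0.11 -0.04 -0.38] F [-1.2 -0.5 -0.9] grip 1.003
N 1 row [0.002, -0.0007, -0.0067, -0.0005, -0.0036, 0.0011]
[[ 0.53617499 -0.11375293  0.174     ]]
```

The pixel I used came from before the correction, which explains the roughly 8 mm offset, so the position agrees with the first measurement. Now I close the gripper.

```bash
python3 -m creep '[[[0,0,-0.006,0,-0.003,0.001,0.0854],[0,0,0,0,0,0,0.04],[0,0,0,0,0,0,0.0],[0,0,0,0,0,0,0.0],[0,0,0,0,0,0,0.0],[0,0,0,0,0,0,0.0],[0,0,0,0,0,0,0.0],[0,0,0,0,0,0,0.0]]]' 60
python3 -c "
from h import *
plan([.548,-.190,.198],Rtool(8),1)
plan([.548,-.190,.40],Rtool(8),8)
c=cam('wrist','w3.png')"
```

```text
t: 3.37
eef_pos: [0.5509, -0.1922, 0.2038]
tool_rot: [0.004, 0.998, 0.069, 0.004]
contact_force: [-1.2, 0.8, 0.1]
gripper_width: 0.114
t 3.37 pos [ 0.5509 -0.1922  0.2038] err(tool) [-0.0026 -0.0026  0.0058] turn deg [ 0.46 -0.48 -0.12] F [-1.2  0.8  0.1] grip 0.114
N 1 row [0.008, -0.0084, -0.002, -0.0026, -0.0026, 0.0058]
t 3.37 pos [ 0.5509 -0.1922  0.2038] err(tool) [-0.0009 -0.001  -0.1962] turn deg [ 0.46 -0.48 -0.12] F [-1.2  0.8  0.1] grip 0.114
N 8 row [0.001, -0.0011, -0.0003, -0.0002, -0.0002, -0.0245]
```

View pics/w3.png

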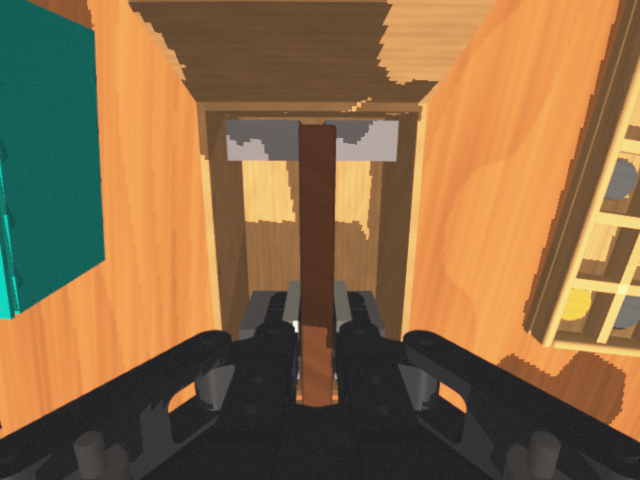

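```bash
python3 -m creep '[[[0,0,0,0,0,-0.012,0.0],[0,0,0,0,0,-0.018,0.0],[0,0,0,0,0,-0.018,0.0],[0,0,0,0,0,-0.018,0.0]]]'
python3 -c "
from h import *
plan([.548,-.190,.40],Rtool(8),8)"
```

```text
t: 3.75
eef_pos: [0.5475, -0.1909, 0.2681]
tool_rot: [0.001, 0.998, 0.069, -0.0]
contact_force: [0.5, -0.6, -2.3]
gripper_width: 0.111
t 3.75 pos [ 0.5475 -0.1909  0.2681] err(tool) [ 0.0006 -0.0005 -0.1319] turn deg [ 0.15  0.03 -0.07] F [ 0.5 -0.6 -2.3] grip 0.111
N 8 row [0.0003, 0.0001, -0.0002, 0.0001, -0.0001, -0.0165]
```

```bash
python3 -m creep '[[[0,0,0,0,0,-0.022,0.0],[0,0,0,0,0,-0.022,0.0],[0,0,0,0,0,-0.022,0.0],[0,0,0,0,0,-0.022,0.0],[0,0,0,0,0,-0.022,0.0],[0,0,0,0,0,-0.015,0.0]]]'
python3 - <<'E'
from h import *
plan([.55,.2,.40],Rtool(-8),20)
c=cam('scene','s4.png'); P=cloud(c)
# panel bottom measure: points of panel face
hsv=cv2.cvtColor(c['color'],cv2.COLOR_RGB2HSV)
m=(hsv[...,2]<110)&(P[...,2]>.12)&(abs(P[...,1]+.19)<.085)&(abs(P[...,0]-.55)<.04)
p=P[m];print(np.nanpercentile(p,[1,99],axis=0))
E
```

```text
t: 4.25
eef_pos: [0.5461, -0.1894, 0.4021]
tool_rot: [0.0, 0.998, 0.07, 0.0]
contact_force: [0.8, -0.5, -3.0]
gripper_width: 0.112
t 4.25 pos [ 0.5461 -0.1894  0.4021] err(tool) [ 0.0583 -0.385   0.0017] turn deg [ 5.000e-02 -1.000e-02  1.604e+01] F [ 0.8 -0.5 -3. ] grip 0.112
N 20 row [0.0, -0.0, 0.014, 0.0003, -0.0195, 0.0001]
[[ 0.53184497 -0.25465971  0.20848198]
 [ 0.58871636 -0.12127981  0.6720192 ]]
```

View pics/s4.png

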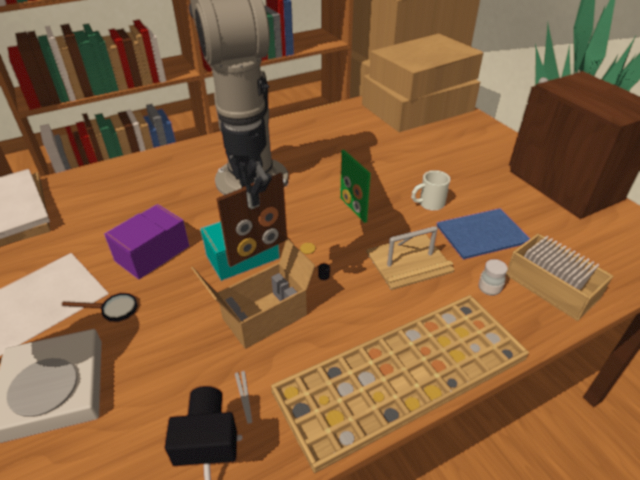

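The panel is out and held, with its foot above the flaps at scene (253,262). I carry it towards +y and stop short of the stand to look at it with the wrist camera.

```bash
python3 -m creep '[[[0,0,0.01,0,-0.01,0,0],[0,0,0.02,0,-0.02,0,0],[0,0,0.024,0,-0.023,0,0],[0,0,0.024,0,-0.023,0,0],[0,0,0.024,0,-0.023,0,0],[0,0,0.024,0,-0.023,0,0],[0,0,0.024,0,-0.023,0,0],[0,0,0.024,0,-0.023,0,0],[0,0,0.024,0,-0.023,0,0],[0,0,0.024,0,-0.023,0,0],[0,0,0.024,0,-0.023,0,0],[0,0,0.024,0,-0.015,0,0],[0,0,0.01,0,-0.008,0,0],[0,0,0,0,0,0,0]]]'
python3 - <<'E'
from h import *
plan([.55,.2,.40],Rtool(-8),10)
c=cam('wrist','w5.png')
E
```

```text
t: 5.47
eef_pos: [0.5329, 0.0906, 0.3903]
tool_rot: [0.001, 0.997, -0.078, -0.008]
contact_force: [-0.1, 0.4, -2.2]
gripper_width: 0.109
t 5.47 pos [0.5329 0.0906 0.3903] err(tool) [-0.0002 -0.1107 -0.01  ] turn deg [ 0.13  0.91 -0.9 ] F [-0.1  0.4 -2.2] grip 0.109
N 10 row [0.0002, 0.0016, -0.0016, 0.0001, -0.0111, -0.001]
```

View pics/w5.png

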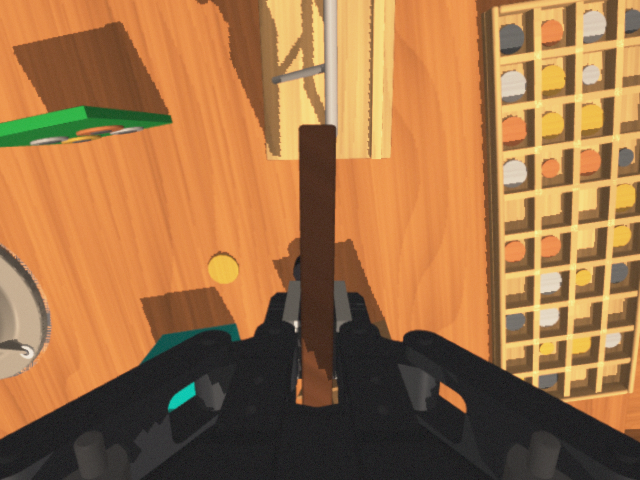

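The wrist view shows the stand ahead: deck near corners at (268,157) and (390,157), bar at column ~331, strip lines at ~370-390. I'll measure these.

```bash
python3 - <<'E'
from h import *
c=cv2.imread('pics/w5.png')[0:170,240:410]
cv2.imwrite('pics/w5c.png',cv2.resize(c,None,fx=3.5,fy=3.5,interpolation=cv2.INTER_NEAREST))
c=cam('wrist')
Z=onz(c,[[268,157],[390,157]],.012);print(Z.round(4))
P=cloud(c);m=np.zeros((480,640),bool);m[0:156,262:395]=1
p=P[m];p=p[np.isfinite(p).all(1)]
b=p[p[:,2]>.098];print('bar z',np.percentile(b[:,2],[50,95]),len(b))
v=cv2.fitLine(b[:,:2].astype(np.float32),cv2.DIST_HUBER,0,.01,.01).ravel();print('bar',v,np.degrees(np.arctan2(-v[0],v[1])),b[:,1].min())
s=p[(p[:,2]>.0185)&(p[:,2]<.025)&(p[:,0]>.57)]
v=cv2.fitLine(s[:,:2].astype(np.float32),cv2.DIST_HUBER,0,.01,.01).ravel();print('strip',v,np.degrees(np.arctan2(-v[0],v[1])))
d=p[(p[:,2]>.008)&(p[:,2]<.016)];print(np.median(d[:,2]))
dev=(s[:,:2]-v[2:])@[v[1],-v[0]];print(np.percentile(dev,[2,98]), s[:,1].min(),np.median(s[:,2]))
E
```

```text
[[0.4732 0.1395 0.012 ]
 [0.6182 0.1172 0.012 ]]
bar z [0.10490387 0.36116323] 2854
bar [0.22731887 0.9738204  0.55186635 0.1921762 ] -13.139273 0.15188886017829575
strip [0.1332395  0.99108386 0.6118533  0.20635296] -7.6568303
0.011732788669576106
[-0.00588335  0.00599722] 0.12200578404927578 0.021629764061188814
```

View pics/w5c.png

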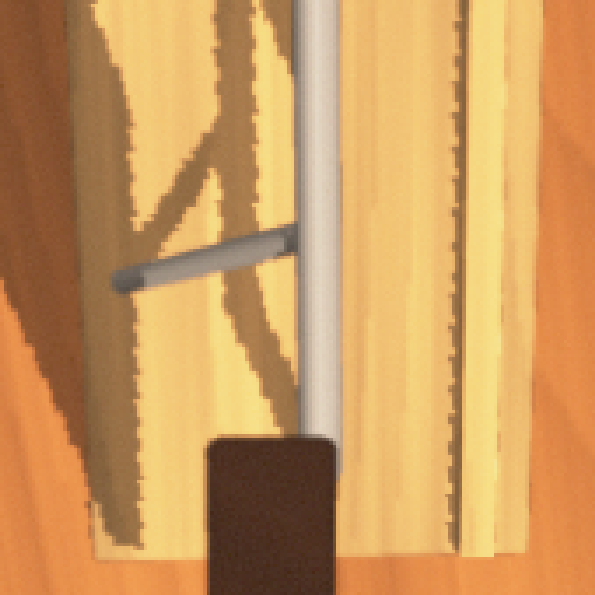

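```bash
python3 - <<'E'
from h import *
c=cam('scene','s6.png');P=cloud(c);o=get_obs()
hsv=cv2.cvtColor(c['color'],cv2.COLOR_RGB2HSV)
R=quat(o['tool_rot']);T=R.inv().apply((P-o['eef_pos']).reshape(-1,3)).reshape(P.shape)
m=(abs(T[...,0])<.012)&(T[...,2]>.02)&(T[...,2]<.23)&(abs(T[...,1])<.09)&(hsv[...,0]<15)&(hsv[...,2]<130)
p=T[m];print(len(p));print('tool frame',np.percentile(p,[1,2,50,98,99],axis=0).round(4))
A=np.c_[p[:,1],p[:,2],np.ones(len(p))];k=np.linalg.lstsq(A,p[:,0],rcond=None)[0];print('face x = ',k, 'tilt deg',np.degrees(k[:2]))
ys,xs=np.nonzero(m);print(xs.min(),xs.max(),ys.min(),ys.max())
x0=c['color'][90:300,280:400];cv2.imwrite('pics/s6c.png',cv2.resize(x0,None,fx=2.8,fy=2.8)[:,:,::-1])
E
```

```text
3054
tool frame [[-0.0049 -0.0727  0.0283]
 [-0.0032 -0.0715  0.0292]
 [ 0.0027 -0.0036  0.099 ]
 [ 0.0072  0.0654  0.194 ]
 [ 0.0079  0.0658  0.196 ]]
face x =  [-0.00689047 -0.00072744  0.00273607] tilt deg [-0.39479497 -0.04167932]
338 402 144 220
```

View pics/s6c.png

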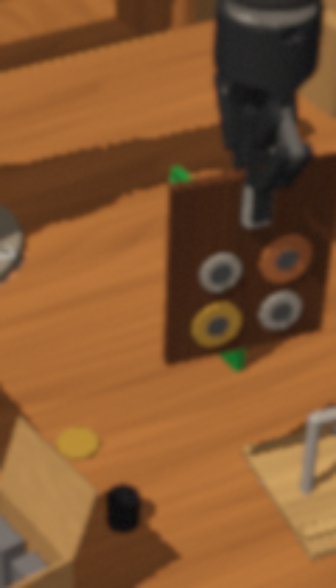

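```bash
cat >> h.py <<'E'
SO=np.array([.5574,.2165,0]); SY=-8.; OFF=np.array([0,-.003,.197])
def place(fx,fy,fz,tilt,N=None):
    R=Rtool(SY,tilt); foot=SO+Ro.from_euler('z',SY,degrees=True).apply([fx,fy,fz]); p=foot-R.apply(OFF)
    o=get_obs();R0=quat(o['tool_rot']);f=Ro.from_euler('z',-SY,degrees=True).apply(o['eef_pos']+R0.apply(OFF)-SO)
    print('foot now (stand)',f.round(4)); plan(p,R,N)
E
python3 -c "
from h import *
place(.042,0,.19,16,10)"
```

```text
foot now (stand) [-0.0085 -0.1294  0.1937]
t 5.62 pos [0.5336 0.087  0.3906] err(tool) [-0.009  -0.1285  0.0109] turn deg [ 0.39 16.86 -1.06] F [ 0.1 -0.7 -2.3] grip 0.11
N 10 row [0.0007, 0.0294, -0.0019, -0.0009, -0.0129, 0.001]
```

```bash
python3 -m creep '[[[0,0.015,0,0,-0.008,0,0],[0,0.025,-0.002,-0.001,-0.013,0.001,0],[0,0.029,-0.002,-0.001,-0.013,0.001,0],[0,0.029,-0.002,-0.001,-0.013,0.001,0],[0,0.029,-0.002,-0.001,-0.013,0.001,0],[0,0.029,-0.002,-0.001,-0.013,0.001,0],[0,0.029,-0.002,-0.001,-0.013,0.001,0],[0,0.029,-0.002,-0.001,-0.013,0.001,0],[0,0.029,-0.002,-0.001,-0.013,0.001,0],[0,0.02,-0.002,-0.001,-0.008,0.001,0],[0,0.01,0,-0.001,-0.003,0.001,0],[0,0,0,0,0,0,0]]]'
python3 -c "
from h import *
place(.042,0,.07,16,6)"
```

```text
t: 6.62
eef_pos: [0.5464, 0.2057, 0.3765]
tool_rot: [0.014, 0.987, -0.079, 0.137]
contact_force: [0.2, 0.3, -2.4]
gripper_width: 0.105
foot now (stand) [ 0.0444 -0.0117  0.1869]
t 6.62 pos [0.5464 0.2057 0.3765] err(tool) [-0.0349 -0.01    0.1118] turn deg [ 0.71  0.17 -1.07] F [ 0.2  0.3 -2.4] grip 0.105
N 6 row [0.0021, 0.0005, -0.0031, -0.0058, -0.0016, 0.0186]
```

```bash
python3 -m creep '[[[0.002,0,-0.005,-0.004,-0.002,0.012,0],[0.002,0,-0.004,-0.006,-0.002,0.019,0],[0.002,0,-0.004,-0.006,-0.002,0.019,0],[0.002,0,-0.003,-0.006,-0.002,0.019,0],[0.002,0,-0.003,-0.006,-0.001,0.019,0],[0.001,0,-0.002,-0.004,-0.001,0.012,0],[0,0,0,0,0,0,0]]]'
python3 - <<'E'
from h import *
place(.042,0,.03,16,3)
c=cam('scene','s7.png');P=cloud(c);o=get_obs()
x0=c['color'][170:300,330:480];cv2.imwrite('pics/s7c.png',cv2.resize(x0,None,fx=4,fy=4,interpolation=3)[:,:,::-1])
R=quat(o['tool_rot']);T=R.inv().apply((P-o['eef_pos']).reshape(-1,3)).reshape(P.shape)
hsv=cv2.cvtColor(c['color'],cv2.COLOR_RGB2HSV)
m=(abs(T[...,0])<.014)&(T[...,2]>.02)&(T[...,2]<.23)&(abs(T[...,1])<.09)&(hsv[...,0]<15)&(hsv[...,2]<130)
p=T[m];print(np.percentile(p,[1,50,99],axis=0).round(4))
E
```

```text
t: 7.2
eef_pos: [0.5457, 0.2091, 0.2638]
tool_rot: [0.011, 0.988, -0.072, 0.137]
contact_force: [-1.2, -1.6, -2.7]
gripper_width: 0.11
foot now (stand) [ 0.043  -0.0068  0.0742]
t 7.2 pos [0.5457 0.2091 0.2638] err(tool) [-0.0138 -0.0061  0.0423] turn deg [ 0.25  0.23 -0.35] F [-1.2 -1.6 -2.7] grip 0.11
N 3 row [0.0014, 0.0013, -0.0021, -0.0046, -0.002, 0.0141]
[[-0.0062 -0.072   0.0286]
 [ 0.0027  0.0022  0.099 ]
 [ 0.0082  0.0674  0.1973]]
```

View pics/s7c.png

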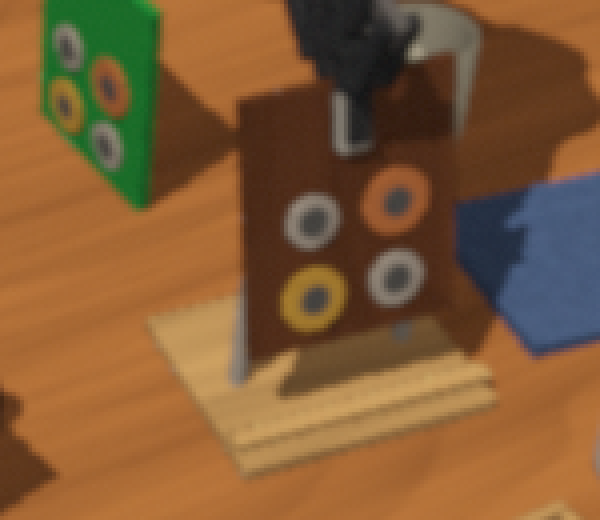

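The panel hangs tilted over the deck, medals outward and square to the strip. I lower it further.

```bash
python3 -m creep '[[[0.001,0,-0.002,-0.003,-0.002,0.01,0],[0.001,0,-0.002,-0.0045,-0.002,0.014,0],[0.001,0,-0.002,-0.0045,-0.002,0.014,0],[0,0,0,-0.002,0,0.006,0]]]'
python3 -c "
from h import *
place(.042,0,.014,16,4)"
```

```text
t: 7.58
eef_pos: [0.5489, 0.2145, 0.2202]
tool_rot: [0.008, 0.987, -0.072, 0.141]
contact_force: [-0.3, 0.2, -1.8]
gripper_width: 0.108
foot now (stand) [0.0469 0.0002 0.031 ]
t 7.58 pos [0.5489 0.2145 0.2202] err(tool) [-0.0087 -0.0001  0.015 ] turn deg [-0.12 -0.21 -0.33] F [-0.3  0.2 -1.8] grip 0.108
N 4 row [-0.0005, -0.0009, -0.0014, -0.0022, -0.0, 0.0037]
```

```bash
python3 -m creep '[[[0,0,-0.001,-0.005,0,0.001,0],[0,0,-0.001,-0.002,0,0.005,0],[0,0,0,-0.001,0,0.004,0],[0,0,0,-0.001,0,0.004,0]]]'
python3 -c "
from h import *
place(.042,0,.014,16,4)"
```

```text
t: 7.92
eef_pos: [0.5451, 0.2163, 0.2052]
tool_rot: [0.007, 0.987, -0.071, 0.142]
contact_force: [-12.2, 4.0, 30.2]
gripper_width: 0.107
foot now (stand) [0.0435 0.0021 0.0162]
t 7.92 pos [0.5451 0.2163 0.2052] err(tool) [-0.0007  0.0011  0.0017] turn deg [-0.28 -0.4  -0.26] F [-12.2   4.   30.2] grip 0.107
N 4 row [-0.0012, -0.0017, -0.0011, -0.0002, 0.0003, 0.0004]
```

```bash
python3 -m creep '[[[0,0,0,0,0,-0.001,0],[0,0,0,0,0,0,0]]]'
python3 - <<'E'
from h import *
place(.042,0,.014,16,4)
c=cam('scene');x0=c['color'][170:300,330:480];cv2.imwrite('pics/s8c.png',cv2.resize(x0,None,fx=4,fy=4,interpolation=3)[:,:,::-1])
P=cloud(c);hsv=cv2.cvtColor(c['color'],cv2.COLOR_RGB2HSV)
S=Ro.from_euler('z',-SY,degrees=True).apply((P-SO).reshape(-1,3)).reshape(P.shape)
m=(abs(S[...,1])<.08)&(S[...,0]>-.05)&(S[...,0]<.06)&(S[...,2]>.022)&(hsv[...,0]<15)&(hsv[...,2]<130)&(S[...,2]<.13)
p=S[m];A=np.c_[p[:,2],p[:,1],np.ones(len(p))];k=np.linalg.lstsq(A,p[:,0],rcond=None)[0];print(len(p),'face slope deg',np.degrees(np.arctan(k[:2])),'x at z12',k[2]+k[0]*.012,np.percentile(p[:,1],[1,99]))
E
```

```text
t: 8.08
eef_pos: [0.5454, 0.2176, 0.2073]
tool_rot: [0.006, 0.987, -0.071, 0.144]
contact_force: [0.0, -0.2, -2.3]
gripper_width: 0.109
foot now (stand) [0.0441 0.0038 0.0185]
t 8.08 pos [0.5454 0.2176 0.2073] err(tool) [-0.0014  0.0024  0.0037] turn deg [-0.41 -0.54 -0.23] F [ 0.  -0.2 -2.3] grip 0.109
N 4 row [-0.0018, -0.0023, -0.001, -0.0003, 0.0006, 0.0009]
1499 face slope deg [-15.58307581   1.36419181] x at z12 0.047942046162026714 [-0.06739683  0.07266297]
```

View pics/s8c.png

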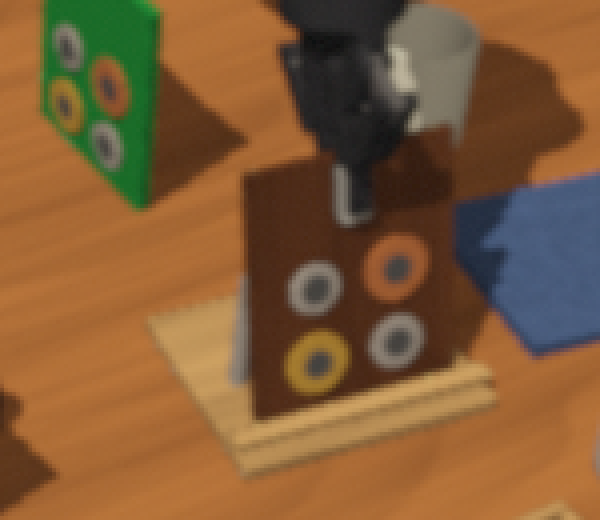

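```bash
python3 -m creep '[[[0,0,0,0,0,0.002,0],[0,0,0,0,0,0,0.02],[0,0,0,0,0,0,0.035],[0,0,0,0,0,0,0.045],[0,0,0,0,0,0,0.05],[0,0,0,0,0,0,0.05]]]'
python3 - <<'E'
from h import *
place(.042,0,.014,16,4)
c=cam('scene');x0=c['color'][170:300,330:480];cv2.imwrite('pics/s9c.png',cv2.resize(x0,None,fx=4,fy=4,interpolation=3)[:,:,::-1])
P=cloud(c);hsv=cv2.cvtColor(c['color'],cv2.COLOR_RGB2HSV)
S=Ro.from_euler('z',-SY,degrees=True).apply((P-SO).reshape(-1,3)).reshape(P.shape)
m=(abs(S[...,1])<.08)&(S[...,0]>-.05)&(S[...,0]<.06)&(S[...,2]>.022)&(hsv[...,0]<15)&(hsv[...,2]<130)&(S[...,2]<.13)
p=S[m];A=np.c_[p[:,2],p[:,1],np.ones(len(p))];k=np.linalg.lstsq(A,p[:,0],rcond=None)[0];print(len(p),'face slope deg',np.degrees(np.arctan(k[:2])),'x at z12',k[2]+k[0]*.012,np.percentile(p[:,1],[1,99]))
c=cam('wrist','w9.png')
E
```

```text
t: 8.63
eef_pos: [0.5474, 0.217, 0.2063]
tool_rot: [0.006, 0.987, -0.071, 0.145]
contact_force: [0.0, -0.3, 0.3]
gripper_width: 0.584
foot now (stand) [0.0467 0.0036 0.0176]
t 8.63 pos [0.5474 0.217  0.2063] err(tool) [-0.0031  0.0021  0.0021] turn deg [-0.44 -0.69 -0.32] F [ 0.  -0.3  0.3] grip 0.584
N 4 row [-0.0019, -0.003, -0.0014, -0.0008, 0.0005, 0.0005]
1605 face slope deg [-19.41518551   0.82960641] x at z12 0.05022469239040294 [-0.0674069   0.07121076]
```

View pics/s9c.png

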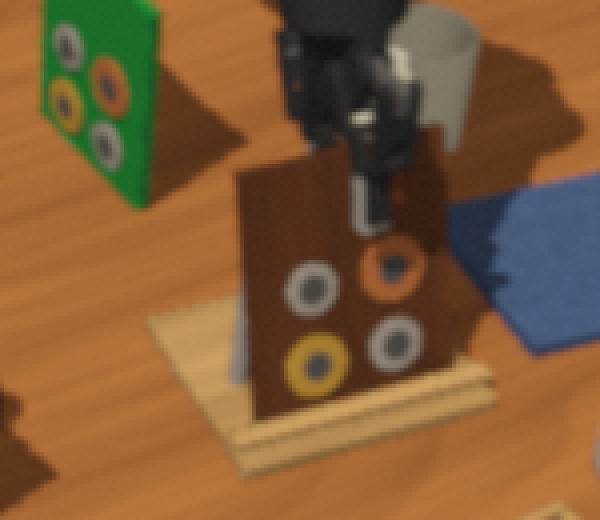

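View pics/w9.png

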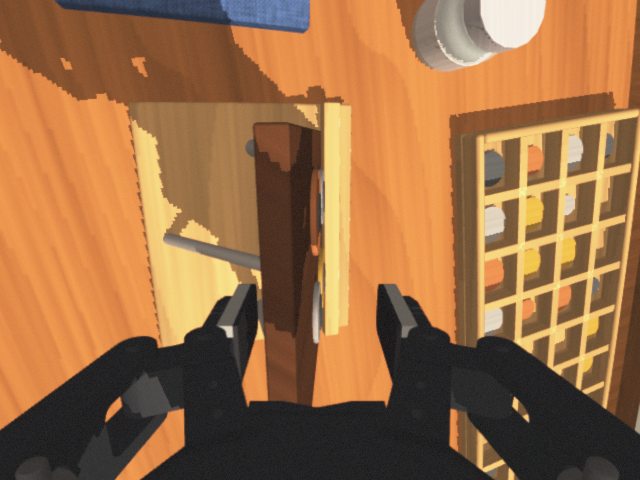

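Released. The panel leans about 19.4° on the bar, its front foot edge at the strip, off-square by 0.8° and off-centre by 2 mm. Now I clear the back finger and retract.

```bash
python3 -m creep '[[[0,0,0,-0.004,0,0,0.055],[0,0,0,-0.003,0,-0.008,0.055],[0,0,0,-0.001,0,-0.015,0.055],[0,0,0,-0.001,0,-0.022,0.055],[0,0,0,-0.001,0,-0.03,0.055],[0,0,0,-0.001,0,-0.035,0.055],[0,0,0,0,0,-0.035,0.05]]]'
python3 - <<'E'
from h import *
place(.042,0,.014,16,4)
c=cam('scene');x0=c['color'][170:300,330:480];cv2.imwrite('pics/s10c.png',cv2.resize(x0,None,fx=4,fy=4,interpolation=3)[:,:,::-1])
P=cloud(c);hsv=cv2.cvtColor(c['color'],cv2.COLOR_RGB2HSV)
S=Ro.from_euler('z',-SY,degrees=True).apply((P-SO).reshape(-1,3)).reshape(P.shape)
m=(abs(S[...,1])<.08)&(S[...,0]>-.05)&(S[...,0]<.06)&(S[...,2]>.022)&(hsv[...,0]<15)&(hsv[...,2]<130)&(S[...,2]<.13)
p=S[m];A=np.c_[p[:,2],p[:,1],np.ones(len(p))];k=np.linalg.lstsq(A,p[:,0],rcond=None)[0];print(len(p),'face slope deg',np.degrees(np.arctan(k[:2])),'x at z12',k[2]+k[0]*.012,np.percentile(p[:,1],[1,99]))
E
```

```text
t: 9.32
eef_pos: [0.4893, 0.2215, 0.3399]
tool_rot: [0.01, 0.988, -0.07, 0.137]
contact_force: [0.6, -0.8, -0.5]
gripper_width: 0.593
foot now (stand) [-0.0144 -0.0016  0.1503]
t 9.32 pos [0.4893 0.2215 0.3399] err(tool) [ 0.0165 -0.0016  0.1466] turn deg [ 0.04  0.17 -0.15] F [ 0.6 -0.8 -0.5] grip 0.593
N 4 row [0.0002, 0.0007, -0.0007, 0.0041, -0.0004, 0.0366]
1562 face slope deg [-19.75958259   0.62903165] x at z12 0.05055527239881314 [-0.06764671  0.07080953]
```

View pics/s10c.png

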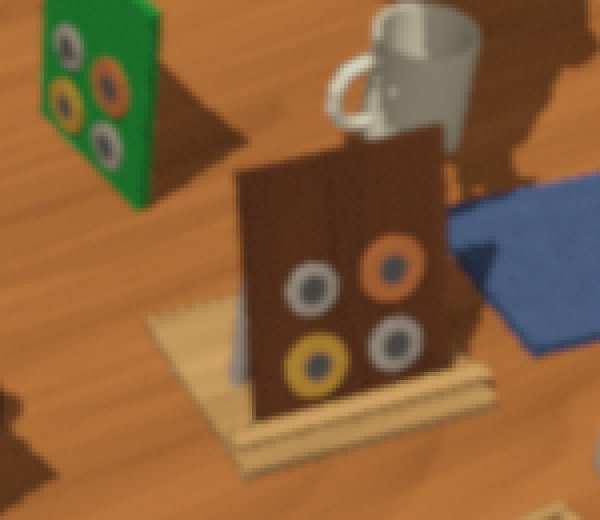

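Step 1 is done: lean 19.8°, still after retracting. Next I check the loupe's position against the path and plan the short-flap approach from its outer side.

```bash
cat >> h.py <<'E'
CO=np.array([.548,-.186,0]); CY=8.
def push(y,ztip,N=None,x=0.,yaw=CY):
    R0=Ro.from_euler('z',CY,degrees=True); p=CO+R0.apply([x,y,ztip+.073])
    o=get_obs(); t=R0.inv().apply(o['eef_pos']+quat(o['tool_rot']).apply([0,0,.073])-CO); print('tip (carton)',t.round(4))
    plan(p,Rtool(yaw),N)
E
python3 - <<'E'
from h import *
push(.140,.21,18)
c=cam('top','t11.png')
print('loupe',onz(c,[[318,228]],.034).round(3))
E
```

```text
tip (carton) [0.0193 0.4092 0.2773]
t 9.37 pos [0.4898 0.2244 0.3473] err(tool) [0.0555 0.264  0.0818] turn deg [  1.97 -16.27 -15.96] F [-0.3  2.   4.4] grip 0.587
N 18 row [0.0019, -0.0158, -0.0155, 0.0017, 0.0151, 0.0039]
loupe [[ 0.492 -0.006  0.034]]
```

```bash
python3 -m creep '[[[0.002,-0.016,-0.008,0.001,0.008,0,0.03],[0.002,-0.016,-0.0155,0.002,0.015,0.002,0],[0.002,-0.016,-0.0155,0.002,0.015,0.004,0],[0.002,-0.016,-0.0155,0.002,0.015,0.004,0],[0.002,-0.016,-0.0155,0.002,0.015,0.004,0],[0.002,-0.016,-0.0155,0.002,0.015,0.004,0],[0.002,-0.016,-0.0155,0.002,0.015,0.004,0],[0.002,-0.016,-0.0155,0.002,0.015,0.004,0],[0.002,-0.016,-0.0155,0.002,0.015,0.004,0],[0.002,-0.016,-0.0155,0.002,0.015,0.004,0],[0.002,-0.016,-0.0155,0.002,0.015,0.004,0],[0.002,-0.016,-0.0155,0.002,0.015,0.004,0],[0.002,-0.016,-0.0155,0.002,0.015,0.004,0],[0.002,-0.016,-0.0155,0.002,0.015,0.004,0],[0.002,-0.016,-0.0155,0.002,0.015,0.004,0],[0.002,-0.016,-0.0155,0.002,0.015,0.004,0],[0.002,-0.016,-0.0155,0.002,0.013,0.004,0],[0.002,-0.01,-0.01,0.001,0.01,0.004,0]]]'
python3 - <<'E'
from h import *
push(.140,.135,4)
c=cam('top','t12.png');P=cloud(c)
C=Ro.from_euler('z',-CY,degrees=True).apply((P-CO).reshape(-1,3)).reshape(P.shape)
for nm,lo,hi in [('short',.07,.12),('long',-.14,-.08)]:
    m=(abs(C[...,0])<.058)&(C[...,1]>lo)&(C[...,1]<hi)&(C[...,2]>.1)&(C[...,2]<.2)
    p=C[m];print(nm,len(p),np.percentile(p,[2,98],axis=0).round(4).tolist())
E
```

```text
t: 10.92
eef_pos: [0.5246, -0.0363, 0.2844]
tool_rot: [-0.003, 0.997, 0.077, -0.002]
contact_force: [0.0, -0.3, -0.5]
gripper_width: 0.0
tip (carton) [-0.0027  0.1519  0.2114]
t 10.92 pos [ 0.5246 -0.0363  0.2844] err(tool) [0.0025 0.012  0.0763] turn deg [-0.33  0.24  0.85] F [ 0.  -0.3 -0.5] grip 0.0
N 4 row [-0.0015, 0.0011, 0.0037, 0.0006, 0.0029, 0.0191]Traceback (most recent call last):
  File "<stdin>", line 7, in <module>
    return _quantile_unchecked(
        a, q, axis, out, overwrite_input, method, keepdims, weights)
    return _ureduce(a,
                    func=_quantile_ureduce_func,
    ...<5 lines>...
                    overwrite_input=overwrite_input,
                    method=method)
    r = func(a, **kwargs)
    result = _quantile(arr,
                       quantiles=q,
    ...<2 lines>...
                       out=out,
                       weights=wgt)
    slices_having_nans = np.isnan(arr[-1, ...])
                                  ~~~^^^^^^^^^
IndexError: index -1 is out of bounds for axis 0 with size 0
```

View pics/t12.png

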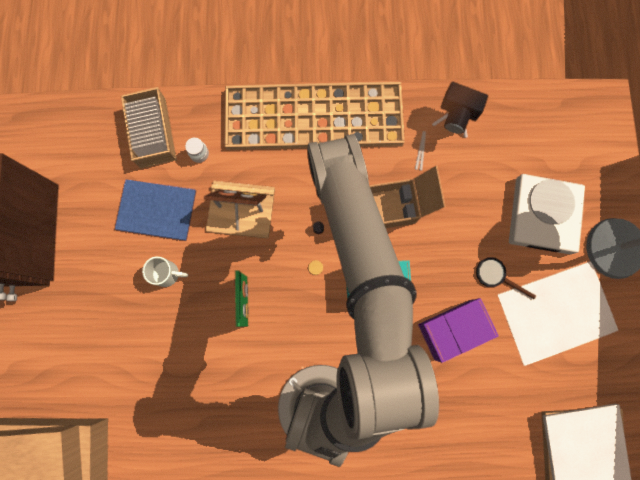

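The arm hides the short flap in the top view. The scene camera will give the flap angles.

```bash
cat >> h.py <<'E'
def flaps(save=None):
    c=cam('scene',save);P=cloud(c)
    C=Ro.from_euler('z',-CY,degrees=True).apply((P-CO).reshape(-1,3)).reshape(P.shape)
    hsv=cv2.cvtColor(c['color'],cv2.COLOR_RGB2HSV)
    card=(hsv[...,0]>8)&(hsv[...,0]<24)&(hsv[...,1]>70)
    for nm,s,zh,L in [('short',1,.09,.066),('long',-1,.0935,.108)]:
        y=.083-s*C[...,1]; z=C[...,2]-zh   # y inward from hinge
        r=np.hypot(y,z)
        m=card&(abs(C[...,0])<.05)&(r>.3*L)&(r<L*1.06)&(z>-.004)&(y>-.08)
        if s>0: m&=~((y>.0)&(z>.02)&(r>L))
        th=np.arctan2(z[m],y[m]); 
        h,e=np.histogram(th,bins=np.arange(-.2,2.8,.1)); i=h.argmax(); 
        near=th[abs(th-e[i]-.05)<.15]
        print(nm,'n',len(th),'angle',np.round(np.median(near),3) if len(near) else None,'hist',[(round(float(a),1),int(b)) for a,b in zip(e,h) if b>10], 'edge z',np.round(np.percentile(C[...,2][m],98),4) if m.any() else None)
    return c
E
python3 - <<'E'
from h import *
c=flaps('s12.png')
x=c['color'][200:350,170:360];cv2.imwrite('pics/s12c.png',cv2.resize(x,None,fx=4,fy=4,interpolation=3)[:,:,::-1])
E
```

```text
short n 582 angle 1.825 hist [(1.6, 39), (1.7, 177), (1.8, 342)] edge z 0.1533
long n 204 angle 2.014 hist [(1.9, 25), (2.0, 166)] edge z 0.1951
```

View pics/s12c.png

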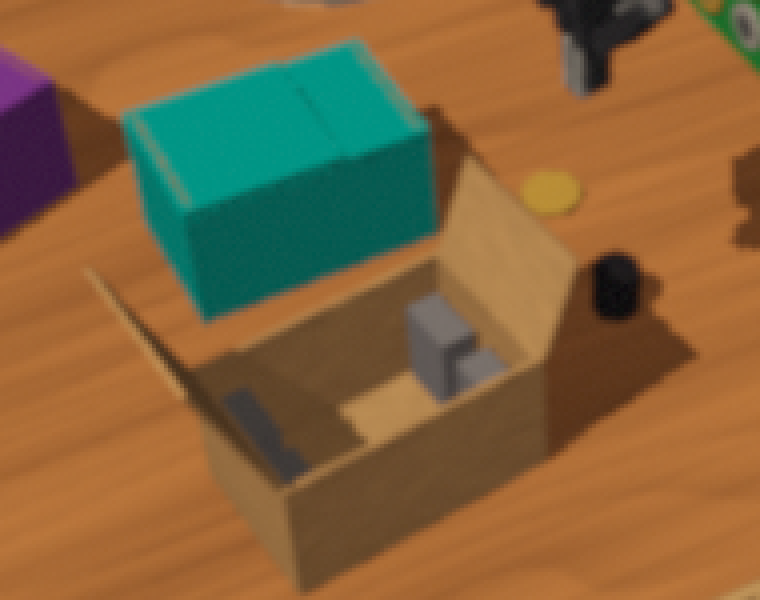

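```bash
python3 -m creep '[[[-0.001,0,0.004,0.001,0,0.014,0],[-0.001,0.001,0.004,0.001,0.001,0.02,0],[-0.001,0.001,0.003,0.001,0.002,0.02,0],[-0.001,0,0.002,0,0.002,0.015,0],[0,0,0,0,0.002,0.006,0]]]'
python3 -c "
from h import *
push(.097,.136,4)"
```

```text
t: 11.43
eef_pos: [0.5284, -0.0384, 0.2094]
tool_rot: [-0.001, 0.998, 0.07, 0.002]
contact_force: [0.1, 0.6, -0.1]
gripper_width: 0.001
tip (carton) [0.0015 0.1491 0.1364]
t 11.43 pos [ 0.5284 -0.0384  0.2094] err(tool) [-0.0012  0.0519  0.0003] turn deg [-0.12 -0.28 -0.02] F [ 0.1  0.6 -0.1] grip 0.001
N 4 row [-0.0005, -0.0012, -0.0001, -0.0003, 0.013, 0.0001]
```

Now I push inward to bring the flap upright, checking the force.

```bash
python3 -m creep '[[[0,0,0,0,0.013,0,0],[0,0,0,0,0.013,0,0],[0,0,0,0,0.013,0,0],[0,0,0,0,0.012,0,0],[0,0,0,0,0.006,0,0]]]'
python3 -c "
from h import *
push(.07,.132,2)
flaps()"
```

```text
t: 11.85
eef_pos: [0.5365, -0.0945, 0.2115]
tool_rot: [-0.002, 0.997, 0.073, 0.003]
contact_force: [0.1, 0.2, -0.1]
gripper_width: 0.0
tip (carton) [0.0017 0.0924 0.1385]
t 11.85 pos [ 0.5365 -0.0945  0.2115] err(tool) [-0.0015  0.0222  0.0064] turn deg [-0.18 -0.33  0.37] F [ 0.1  0.2 -0.1] grip 0.0
N 2 row [-0.0016, -0.0029, 0.0032, -0.0007, 0.0111, 0.0032]
short n 405 angle 1.485 hist [(1.3, 46), (1.4, 181), (1.5, 146)] edge z 0.1557
long n 197 angle 2.013 hist [(1.9, 24), (2.0, 165)] edge z 0.1957
```

```bash
python3 -m creep '[[[0,-0.002,0.003,0,0.012,0.003,0],[0,-0.002,0.002,0,0.011,0.003,0],[0,0,0,0,0.01,0.007,0],[0,0,0,0,0.008,0.01,0]]]'
python3 -c "
from h import *
push(.045,.103,2)
flaps()"
```

```text
t: 12.23
eef_pos: [0.5448, -0.1376, 0.1908]
tool_rot: [-0.001, 0.997, 0.071, 0.004]
contact_force: [-0.3, -0.2, 0.4]
gripper_width: -0.001
tip (carton) [0.0041 0.0485 0.1178]
t 12.23 pos [ 0.5448 -0.1376  0.1908] err(tool) [-0.0037  0.0034  0.0147] turn deg [-0.07 -0.46  0.13] F [-0.3 -0.2  0.4] grip -0.001
N 2 row [-0.0006, -0.004, 0.0011, -0.0018, 0.0017, 0.0074]
short n 302 angle 0.618 hist [(0.5, 40), (0.6, 235)] edge z 0.1375
long n 229 angle 2.013 hist [(0.3, 39), (1.9, 27), (2.0, 158)] edge z 0.1963
```

```bash
python3 -m creep '[[[0,-0.003,0,-0.002,0.002,0.008,0],[0,-0.003,0,-0.001,0.001,0.008,0],[0,0,0,0,0,0.006,0],[0,0,0,0,0,0.003,0]]]'
python3 -c "
from h import *
push(.044,.090,2)
flaps()"
```

```text
t: 12.62
eef_pos: [0.5419, -0.1441, 0.1644]
tool_rot: [0.0, 0.998, 0.069, -0.001]
contact_force: [-21.2, 1.8, 67.3]
gripper_width: 0.006
tip (carton) [-0.0004  0.0423  0.0914]
t 12.62 pos [ 0.5419 -0.1441  0.1644] err(tool) [ 0.0002 -0.0017  0.0014] turn deg [ 0.02  0.13 -0.11] F [-21.2   1.8  67.3] grip 0.006
N 2 row [0.0002, 0.0012, -0.001, 0.0001, -0.0008, 0.0007]
short n 581 angle 0.063 hist [(0.0, 418), (0.1, 116), (0.2, 19)] edge z 0.1103
long n 491 angle -0.005 hist [(-0.1, 193), (0.0, 106), (1.9, 22), (2.0, 169)] edge z 0.1953
```

The short flap is flat. The press reached 67 N, so I back off now and cross over the long flap.

```bash
python3 -m creep '[[[0,0,0,0,0,-0.006,0],[0,0,0,0,0,-0.025,0],[0,0,0,0,0,-0.035,0],[0,0,0,0,0,-0.035,0],[0,0,0,0,0,-0.035,0],[0,0,0,0,0,-0.03,0],[0,0,0,0,0,0,0]]]'
python3 -c "
from h import *
push(-.185,.25,9)
flaps()"
```

```text
t: 13.25
eef_pos: [0.5404, -0.139, 0.3341]
tool_rot: [-0.001, 0.997, 0.073, -0.006]
contact_force: [1.4, -0.2, 0.4]
gripper_width: -0.003
tip (carton) [-0.0019  0.0478  0.2611]
t 13.25 pos [ 0.5404 -0.139   0.3341] err(tool) [-2.000e-04  2.326e-01  1.040e-02] turn deg [-0.16  0.66  0.34] F [ 1.4 -0.2  0.4] grip -0.003
N 9 row [-0.0003, 0.0013, 0.0007, 0.0, 0.0258, 0.0012]
short n 706 angle 0.085 hist [(0.0, 410), (0.1, 250), (0.2, 38)] edge z 0.0974
long n 501 angle 0.004 hist [(-0.1, 123), (0.0, 189), (1.9, 21), (2.0, 167)] edge z 0.1956
```

```bash
python3 - <<'E'
from h import *
c=cam('wrist','w13.png')
for nm in ['scene','wrist']:
    c=cam(nm);P=cloud(c)
    C=Ro.from_euler('z',-CY,degrees=True).apply((P-CO).reshape(-1,3)).reshape(P.shape)
    m=(abs(C[...,0])<.045)&(C[...,1]>.024)&(C[...,1]<.075)&(C[...,2]>.08)&(C[...,2]<.12)
    p=C[m];k=np.linalg.lstsq(np.c_[.083-p[:,1],p[:,0],np.ones(len(p))],p[:,2],rcond=None)[0] if len(p)>20 else None;print(nm,len(p),k)
E
```

```text
scene 637 [ 1.71687415e-05 -3.22853944e-03  9.39415589e-02]
wrist 6143 [-0.00022665 -0.00144437  0.09294439]
```

View pics/w13.png

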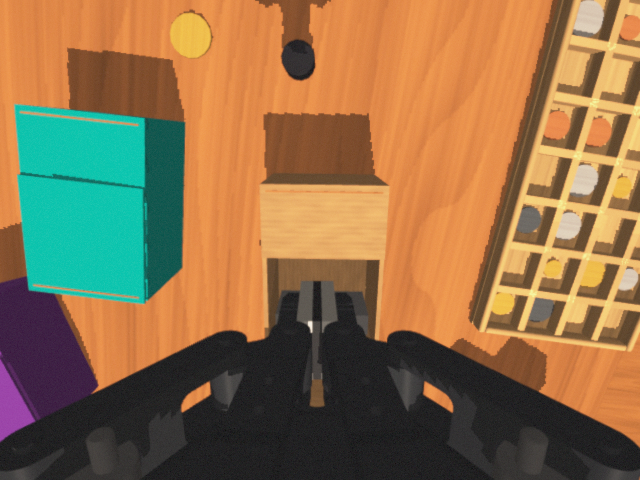

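Both views show the short flap flat (slope 0). It is the light rectangle at wrist (262-388, 183-258). Now I cross to the outside of the long flap.

```bash
python3 -m creep '[[[0,0.002,0.001,0,0.015,0,0],[0,0.002,0.001,0,0.026,0,0],[0,0.002,0.001,0,0.028,0,0],[0,0.001,0.001,0,0.028,0,0],[0,0.001,0.001,0,0.028,0,0],[0,0.001,0.001,0,0.028,0,0],[0,0.001,0,0,0.028,0,0],[0,0,0,0,0.028,0,0],[0,0,0,0,0.02,0,0],[0,0,0,0,0.006,0,0]]]'
python3 -c "
from h import *
push(-.185,.17,5)"
```

```text
t: 14.28
eef_pos: [0.5644, -0.3884, 0.3025]
tool_rot: [-0.008, 0.997, 0.072, -0.021]
contact_force: [0.0, -0.6, 0.3]
gripper_width: 0.001
tip (carton) [-0.0149 -0.2013  0.2296]
t 14.28 pos [ 0.5644 -0.3884  0.3025] err(tool) [ 0.0144 -0.0165  0.0593] turn deg [-1.07  2.28  0.22] F [ 0.  -0.6  0.3] grip 0.001
N 5 row [-0.0037, 0.008, 0.0008, 0.0027, -0.0034, 0.0119]
```

```bash
python3 -m creep '[[[-0.004,0.01,0.001,0.003,-0.002,0.012,0],[-0.004,0.01,0.001,0.003,-0.003,0.012,0],[-0.004,0.01,0,0.003,-0.003,0.012,0],[-0.003,0.006,0,0.003,-0.003,0.012,0],[0,0,0,0.002,-0.003,0.01,0]]]'
python3 -c "
from h import *
push(-.11,.165,6)
flaps()"
```

```text
t: 14.7
eef_pos: [0.5708, -0.378, 0.2352]
tool_rot: [-0.003, 0.998, 0.066, -0.005]
contact_force: [-0.3, -0.7, -1.4]
gripper_width: 0.004
tip (carton) [-0.0048 -0.1929  0.1622]
t 14.7 pos [ 0.5708 -0.378   0.2352] err(tool) [ 0.0035 -0.0834 -0.0023] turn deg [-0.35  0.57 -0.4 ] F [-0.3 -0.7 -1.4] grip 0.004
N 6 row [-0.001, 0.0017, -0.0011, 0.0006, -0.0139, -0.0004]
short n 705 angle 0.083 hist [(0.0, 405), (0.1, 250), (0.2, 39)] edge z 0.097
long n 500 angle 2.014 hist [(-0.1, 138), (0.0, 166), (1.9, 24), (2.0, 170)] edge z 0.1949
```

```bash
python3 -m creep '[[[0,0.002,-0.001,0.001,-0.013,0,0],[0,0.002,-0.001,0.001,-0.014,0,0],[0,0.002,-0.001,0.001,-0.014,-0.001,0],[0,0.002,-0.001,0,-0.014,-0.001,0],[0,0,0,0,-0.014,0,0],[0,0,0,0,-0.012,0,0]]]'
python3 -c "
from h import *
push(-.0565,.158,4)
flaps()"
```

```text
t: 15.25
eef_pos: [0.5608, -0.2931, 0.2352]
tool_rot: [-0.003, 0.998, 0.068, -0.004]
contact_force: [0.4, -0.3, 0.2]
gripper_width: 0.001
tip (carton) [-0.0027 -0.1073  0.1622]
t 15.25 pos [ 0.5608 -0.2931  0.2352] err(tool) [ 0.0021 -0.0513  0.0046] turn deg [-0.43  0.4  -0.21] F [ 0.4 -0.3  0.2] grip 0.001
N 4 row [-0.0019, 0.0017, -0.0009, 0.0005, -0.0128, 0.0011]
short n 707 angle 0.086 hist [(0.0, 413), (0.1, 244), (0.2, 41)] edge z 0.0971
long n 582 angle 0.003 hist [(-0.1, 131), (0.0, 173), (1.6, 61), (1.7, 147), (1.8, 54), (1.9, 16)] edge z 0.2022
```

```bash
python3 -m creep '[[[-0.002,0.002,-0.001,0,-0.012,0.001,0],[-0.002,0.002,-0.001,0,-0.013,0.001,0],[0,0,0,0,-0.013,0.001,0],[0,0,0,0,-0.012,0.002,0],[0,0,0,0,-0.012,0.008,0]]]'
python3 -c "
from h import *
push(-.029,.131,3)
flaps()"
```

```text
t: 15.72
eef_pos: [0.5521, -0.2236, 0.2243]
tool_rot: [-0.001, 0.998, 0.07, 0.001]
contact_force: [0.3, -0.7, -0.0]
gripper_width: -0.002
tip (carton) [-0.0011 -0.0376  0.1513]
t 15.72 pos [ 0.5521 -0.2236  0.2243] err(tool) [ 0.0012 -0.0087  0.0204] turn deg [-0.1  -0.07  0.06] F [ 0.3 -0.7 -0. ] grip -0.002
N 3 row [-0.0006, -0.0004, 0.0004, 0.0004, -0.0029, 0.0068]
short n 634 angle 0.088 hist [(0.0, 359), (0.1, 229), (0.2, 42)] edge z 0.0971
long n 1145 angle 0.85 hist [(-0.1, 93), (0.0, 119), (0.7, 77), (0.8, 640), (0.9, 183), (1.0, 23)] edge z 0.1686
```

```bash
python3 -m creep '[[[0,0,0,0,-0.005,0.009,0],[0,0,0,0,-0.004,0.009,0],[0,0,0,0,-0.004,0.01,0],[0,0,0,0,-0.002,0.009,0]]]'
python3 -c "
from h import *
push(-.018,.096,3)
flaps()"
```

```text
t: 16.1
eef_pos: [0.5488, -0.2022, 0.183]
tool_rot: [-0.002, 0.997, 0.073, -0.0]
contact_force: [0.9, 0.5, 0.3]
gripper_width: 0.001
tip (carton) [-0.0015 -0.0158  0.11  ]
t 16.1 pos [ 0.5488 -0.2022  0.183 ] err(tool) [0.0014 0.0019 0.014 ] turn deg [-0.29  0.03  0.35] F [0.9 0.5 0.3] grip 0.001
N 3 row [-0.0017, 0.0002, 0.002, 0.0005, 0.0006, 0.0047]
short n 470 angle 0.099 hist [(0.0, 215), (0.1, 209), (0.2, 40)] edge z 0.0973
long n 1007 angle 0.246 hist [(-0.1, 29), (0.0, 46), (0.1, 47), (0.2, 723), (0.3, 126)] edge z 0.1394
```

```bash
python3 -m creep '[[[-0.001,0,0.002,0,0,0.006,0],[-0.001,0,0.002,0,0,0.005,0],[0,0,0,0,0,0.003,0]]]'
python3 -c "
from h import *
push(-.018,.096,3)
flaps()"
```

```text
t: 16.4
eef_pos: [0.5482, -0.2021, 0.1675]
tool_rot: [-0.002, 0.998, 0.07, -0.002]
contact_force: [-15.7, 6.8, 51.2]
gripper_width: 0.001
tip (carton) [-0.0024 -0.0156  0.0945]
t 16.4 pos [ 0.5482 -0.2021  0.1675] err(tool) [ 0.002   0.0021 -0.0015] turn deg [-0.25  0.25  0.03] F [-15.7   6.8  51.2] grip 0.001
N 3 row [-0.0015, 0.0015, 0.0002, 0.0007, 0.0007, -0.0005]
short n 569 angle 0.096 hist [(0.0, 280), (0.1, 233), (0.2, 47)] edge z 0.0975
long n 963 angle 0.04 hist [(-0.1, 71), (0.0, 752), (0.1, 101)] edge z 0.1337
```

The long flap is down. I back off and let things settle for the final check.

```bash
python3 -m creep '[[[0,0,0,0,0,-0.006,0],[0,0,0,0,0,-0.025,0],[0,0,0,0,0,-0.035,0],[0,0,0,0,0,-0.035,0],[0,0,0,0,0,-0.03,0],[0,0,0,0,0,-0.01,0],[0,0,0,0,0,0,0],[0,0,0,0,0,0,0]]]'
python3 - <<'E'
from h import *
for nm in ['scene','wrist']:
    c=cam(nm,'f_'+nm+'.png');P=cloud(c)
    C=Ro.from_euler('z',-CY,degrees=True).apply((P-CO).reshape(-1,3)).reshape(P.shape)
    m=(abs(C[...,0])<.045)&(C[...,1]>-.075)&(C[...,1]<.02)&(C[...,2]>.08)&(C[...,2]<.12)
    p=C[m];print(nm,'long',len(p),np.linalg.lstsq(np.c_[p[:,1]+.083,p[:,0],np.ones(len(p))],p[:,2],rcond=None)[0] if len(p)>20 else None)
    m=(abs(C[...,0])<.045)&(C[...,1]>.032)&(C[...,1]<.075)&(C[...,2]>.08)&(C[...,2]<.12)
    p=C[m];print(nm,'short',len(p),np.linalg.lstsq(np.c_[.083-p[:,1],p[:,0],np.ones(len(p))],p[:,2],rcond=None)[0])
c=cam('scene');P=cloud(c);hsv=cv2.cvtColor(c['color'],cv2.COLOR_RGB2HSV)
S=Ro.from_euler('z',-SY,degrees=True).apply((P-SO).reshape(-1,3)).reshape(P.shape)
m=(abs(S[...,1])<.08)&(S[...,0]>-.05)&(S[...,0]<.06)&(S[...,2]>.022)&(hsv[...,0]<15)&(hsv[...,2]<130)&(S[...,2]<.17)
p=S[m];A=np.c_[p[:,2],p[:,1],np.ones(len(p))];k=np.linalg.lstsq(A,p[:,0],rcond=None)[0];print('panel slope',np.degrees(np.arctan(k[:2])),'x at z12',k[2]+k[0]*.012,np.percentile(p[:,1],[1,99]))
o=get_obs();print(o['t'],o['eef_pos'],o['contact_force'].round(1))
E
```

```text
t: 17.12
eef_pos: [0.5489, -0.2063, 0.3148]
tool_rot: [-0.001, 0.998, 0.067, -0.003]
contact_force: [-0.1, -0.4, -0.6]
gripper_width: 0.001
scene long 1282 [0.00353185 0.00183479 0.09726098]
scene short 534 [-0.00310015  0.00023447  0.09419871]
wrist long 12280 [-0.0054702  -0.00123579  0.09666882]
wrist short 6775 [ 0.00212666 -0.00080632  0.09274194]
panel slope [-19.89800783   0.47735323] x at z12 0.05064335389290663 [-0.06749685  0.07090992]
17.2667 [ 0.5480897  -0.20580954  0.31307667] [-0.5  0.2  0.1]
```

View pics/f_scene.png

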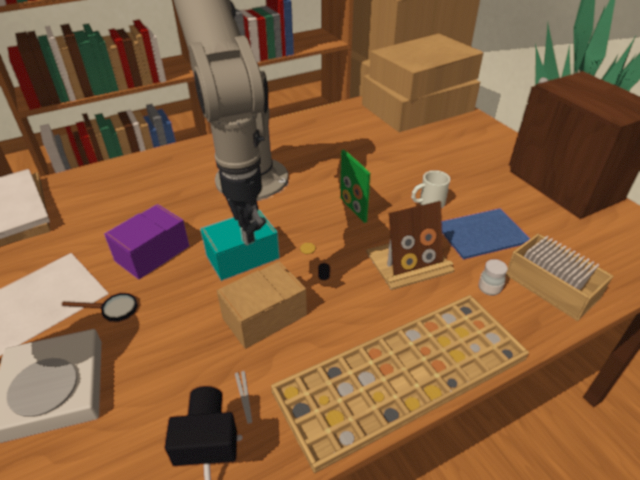

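The carton is closed at scene (262,300), the panel leans on the stand at (418,240), the bystanders are where they were, and the robot is clear of everything. I'm handing in.

```bash
python3 -c "
from h import *
print(hand_in())"
```

```text
the job is handed in; nothing more can be done
None
```

I took the medal panel out of its carton and leaned it on the display stand. I let go of it, then closed the carton, short flap first and the long one over it. The job was handed in at about 17 s of the 54 s allowed.

What the last checks showed:
- **Panel:** it leans 19.9° (0.35 rad) with its foot at the strip, centre about 45 mm in stand x. It is about 2 mm off the middle and 0.5° off square, medals away from the bar, and it did not move after release.
- **Flaps:** both measured flat in the scene and wrist views, with slopes under 0.006 rad.
- **Surroundings:** the bystanders look unmoved in the final picture, but I did not measure their positions. The arm is well clear of everything, with no contact force.

What did not go cleanly or did not agree:
- **Pressing force:** pressing the flaps down with the fingertips peaked at about 67 N on the short flap and 51 N on the long one. That is below the 120 N wrist limit but more than I meant. Lowering the panel onto the deck reached about 30 N. The 40 N limit is for the arm and the gripper's body, which did not touch the flaps.
- **Angle estimate:** a cruder angle estimate read about 0.1 rad for the short flap. That is a bias from the cardboard's thickness, since the plane fits in both views give zero.
- **Panel height in the scene view:** in the scene camera the panel's top corners sat 3 to 4 pixels off the 174 mm height. I went with the wrist camera's depth reading, which matched the dimensions given.

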